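# Gather the brass studs in the red corner of their tray

### The arm

A 7-joint arm with a two-finger parallel gripper is mounted at the origin on the work surface. World frame = base frame: x ahead of the robot, y to its left, z up, the work surface at z = 0. Lengths are in m, angles in rad, forces in N, time in s.
With the tool pointing down it reaches from about 0.4 to 0.875 m from the base axis. Payload 4.4 kg.
Tool frame: the origin (TCP) lies on the mounting face of the last link; the fingertips stand 173 mm ahead of it and the grasp point (between the pads) lies 155 mm ahead of it; z points along the fingers, y is the line along which they close (so a half turn about z gives the same grasp; the last joint's range is limited). The gripper opens to 85 mm and grips with 20 to 120 N. Pads are 22 mm wide; open, the fingers measure 114 mm over their backs; the gripper's body (76 mm by 85 mm) begins 54 mm behind the grasp point. The pads swing forward as they close: fully open they stand 13 mm farther back than shut.
Start: joints at [-1.416, 0.628, 0.038, 1.517, -0.027, 0.996, -0.02], TCP at [0.142, 0.634, 0.405] pointing down, gripper open.
Joint ranges: [-3.06, 3.06], [-0.37, 2.12], [-1.25, 1.32], [0.18, 2.47], [-1.1, 4.24], [0.23, 1.98], [-2.94, 2.94]. Speed limits (rad/s): [2.57, 2.57, 3.14, 3.14, 3.14, 3.14, 3.14].

### API

Orientations are given as a unit quaternion [x, y, z, w].
In Python, from plant import robot gives the robot as it stands.
- The arm moves only by the tool play_rows, never from a script. Its argument "steps" is a list of rows, each a list of 7 numbers: the shift along the tool's x, y, z each as a share of 0.1 m, from -1 to 1, then the turn, a rotation vector about the tool's x, y, z each as a share of 45 degrees, from -1 to 1, then the opening in per cent of the stroke, from 0 (shut) to 100 (fully open). A call has 1 to 8 rows; each row shifts and turns the commanded pose from where the row before left it, along the tool's axes as they then stand; what a row does not reach is not made up. A row lasts 1/8 s, in which the tool goes at most 62.5 mm and 10.7 degrees, less where a joint would pass 70% of its speed; a pose out of reach is approached as far as the arm can. A call with a number of a shift or a turn outside -1 to 1 is refused whole. A call with a gripper value outside its range is refused whole. The fingers move at their own pace and stop on an object; "force" is the grip in N (left out, the last holds). Time passes only in rows, so rows that do not move let the fingers close. It gives the time, the measured TCP pose, the force, the opening and the grip force at its end, in the units of the state.
- robot.sense(): the state, without advancing time (a new reading comes with each control period).
- robot.grab_frame(name): name is "scene" or "top" or "wrist"; returns a dict with "image" (480x640x3 uint8, red, green, blue), "camera_matrix" (3x3 intrinsics, pixels), "R" (3x3) and "t" (3): a world point X has camera coordinates R X + t. Camera axes: x right, y down, z forward; pixel columns grow to the right and rows downward; lengths in m; the calibration is good to about 2 mm. The wrist camera is an equidistant fisheye: a pixel r from the principal point sees the ray r / f radians off the axis. A picture is of the moment at which its call begins. There is no depth.
- robot.close_job(): hands the job in; it is judged then, once.
The state is a dict: "time": time; "joint_pos": joint angles; "joint_vel": joint speeds; "tau": joint torques, N m; "position": TCP position; "ee_rot": TCP orientation; "force": force on the tool from outside, world axes, zero at the start; "ft_torque": the same for the moment, N m; "opening": finger opening in m; "grasp_force": force on a finger pad.
Only numpy, scipy, OpenCV 4.12 (cv2) and the standard library are available. Lean on these libraries where they do the work, as an engineer would, in place of code of your own. Each camera call takes 0.05 s, during which the arm holds its last target. There are 200 camera calls.

### The job

Lift the cover off the stud tray and lay it flat in the middle of the grey felt mat, without dropping it. Then take the tray by its wooden lug, lift it about 10 cm clear of the bench and tilt it, about 30 degrees, so that all five brass studs slide together into the red-painted corner, without spilling any. Finish while still holding the tray up, tilted and still, with the studs in that corner; leave the other things on the bench where they are.

Things in the scene. Friction and masses are not known exactly. Their poses are not given: they have to be found in the camera images.
- tote: the stud tray: open dark steel tray, 120 (x) by 170 (y) by 45 mm high, walls and floor 4 mm, about 0.3 kg. Origin: centre of its underside; z up out of its mouth; -x is its lug side, towards the robot. Two brass pins, 6 mm thick, stand 8 mm above the rim at x = 0, y = +-83 mm. Starts flat on the bench, turned up to 0.5 rad either way
- tote_corner (a point): inner floor corner of the tray at its red-painted corner, the lug-side left one as seen from the robot: (-56, +81, 4) mm in the tray's frame
- tote_lug (a point): centre of the top of the tray's light wooden lug: (-72, 0, 85) mm in the tray's frame. The lug stands outside the middle of the -x long wall, 24 (x) by 30 (y) mm, from 20 to 85 mm above the underside: 40 mm above the rim. Pinch it from above across its 30 mm (along the tray's y), fingertips just above the rim, firmly (about 50 N)
- cover: loose aluminium cover plate, 112 (x) by 187 (y) by 4 mm, about 0.22 kg, lying on the tray's rim (underside 45 mm above the bench), the tray's pins through its two 9 mm holes at y = +-83 mm; lift it straight up over 8 mm to clear them. Origin: centre of its underside; x and y as the tray's
- cover_knob (a point): centre of the top of the cover's black grip bar, 34 mm above the cover's underside. The bar stands in the middle of the plate, 36 (x) by 14 (y) by 30 mm high; pinch it from above across its 14 mm (along y)
- mat: grey felt mat fixed on the bench, 220 (x) by 190 (y) by 3 mm, to the left or the right of the tray. Origin: centre of its underside
- stud0: polished brass stud, a disc 16 mm across and 8 mm high, 14 g, loose on the tray's floor under the cover; slides easily on the steel (by itself from about 10 degrees of tilt, along a wall into a corner from about 15). Origin: centre of its underside
- stud1: polished brass stud, a disc 16 mm across and 8 mm high, 14 g, loose on the tray's floor under the cover; slides easily on the steel (by itself from about 10 degrees of tilt, along a wall into a corner from about 15). Origin: centre of its underside
- stud2: polished brass stud, a disc 16 mm across and 8 mm high, 14 g, loose on the tray's floor under the cover; slides easily on the steel (by itself from about 10 degrees of tilt, along a wall into a corner from about 15). Origin: centre of its underside
- stud3: polished brass stud, a disc 16 mm across and 8 mm high, 14 g, loose on the tray's floor under the cover; slides easily on the steel (by itself from about 10 degrees of tilt, along a wall into a corner from about 15). Origin: centre of its underside
- stud4: polished brass stud, a disc 16 mm across and 8 mm high, 14 g, loose on the tray's floor under the cover; slides easily on the steel (by itself from about 10 degrees of tilt, along a wall into a corner from about 15). Origin: centre of its underside
- casket: dark steel casket with brass inlay, fixed and heavy, 156 by 136 mm, 112 mm high with its brass knob, on the other side of the tray from the mat. Origin: centre of its underside
- inlay_box: small dark inlaid box, 60 by 60 by 45 mm, loose bystander behind the tray. Origin: centre of its underside
- hammer: hammer lying at the back of the bench, 260 mm long, loose bystander. Origin: under the middle of its length; x from handle to head
- graver: graver with a wooden handle, 160 mm long and 26 mm thick, lying between the robot and the tray, loose bystander. Origin: under the middle of its length; x from handle to tip
- bowl: small brass bowl, 76 mm across and 35 mm high, loose bystander near the robot on its right. Origin: centre of its underside
Not all that is in view belongs to the job. There is more than one size of the cover; the job needs the largest.

How it is judged:
By the outcome, as a careful person would: the job done as asked, in the order asked, and still so for the second after the job is handed in, while the arm keeps its last pose, push and grip.
It also fails if it takes over 59 s, if anything falls off the work surface, if the arm or the gripper's body presses on something with over 40 N, if the wrist force passes 120 N, or if a joint passes its speed limit or range.

## Working session

There is one attempt and no reset: what is moved stays moved. The work goes in short steps, Python scripts to look and compute and a tool call to move; the robot and the scene stay as the last step left them, time stands still between calls to the robot, and variables do not carry over. Pictures are saved under pics/ and viewed, at most 10 in all, crops included, and the job is handed in when it is done.

Besides the shell and the picture viewer there is one more tool, called after "Emit:" as name(argument=value, ...), one argument or row to a line, values as JSON. play_rows: Moves the arm, as the interface text tells. Shift numbers are shares of 0.1 m and turn numbers shares of 45 degrees, none past 1 either way. Its arguments: {"type":"object","properties":{"steps":{"type":"array","items":{"type":"array","items":{"type":"number"}}},"force":{"type":"number"}},"required":["steps"]}

```bash
mkdir -p pics; python3 - <<'E'
from plant import robot
import cv2,pickle
for n in ("scene","top"):
    f=robot.grab_frame(n); cv2.imwrite(f"pics/{n}0.png",f["image"][:,:,::-1]); pickle.dump(f,open(n+"0.pkl","wb"))
    print(n,f["camera_matrix"].round(1).tolist(),f["R"].round(3).tolist(),f["t"].round(3).tolist())
s=robot.sense();print(s)
E
```

```text
scene [[510.9, 0.0, 312.7], [0.0, 510.9, 231.3], [0.0, 0.0, 1.0]] [[-0.32, 0.947, -0.018], [0.603, 0.189, -0.775], [-0.731, -0.259, -0.632]] [0.239, -0.23, 1.54]
top [[545.6, 0.0, 326.9], [0.0, 545.6, 240.0], [0.0, 0.0, 1.0]] [[0.016, -1.0, 0.01], [-0.999, -0.017, -0.044], [0.044, -0.009, -0.999]] [-0.098, 0.516, 1.442]
{'time': 0.1, 'joint_pos': array([-1.41578207,  0.62925351,  0.03843727,  1.5182443 , -0.02704802,
        0.99631329, -0.01999757]), 'joint_vel': array([-0.00025798, -0.00434606, -0.00086156, -0.00054083, -0.00014559,
       -0.00018588, -0.0012514 ]), 'tau': array([ 2.94971658e-03, -5.64530289e+01,  1.23049323e+00, -1.93973958e+01,
        1.13376442e-02,  5.35626663e-03,  1.17268478e-06]), 'position': array([0.14226573, 0.6339765 , 0.40388831]), 'ee_rot': array([ 1.10191419e-01,  9.93910020e-01, -8.44064877e-04, -1.07636053e-04]), 'force': array([0.64357709, 0.18870386, 0.34145475]), 'ft_torque': array([-0.0106632 , -0.00772213,  0.00115922]), 'grasp_force': 0.0, 'opening': 0.08542751281757467}
```

View pics/top0.png

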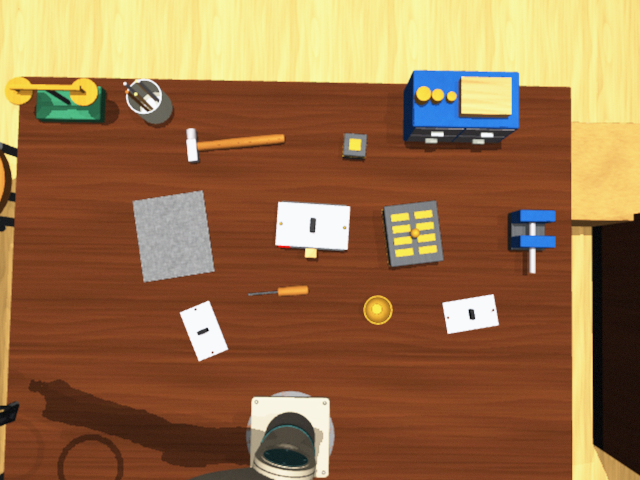

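View pics/scene0.png

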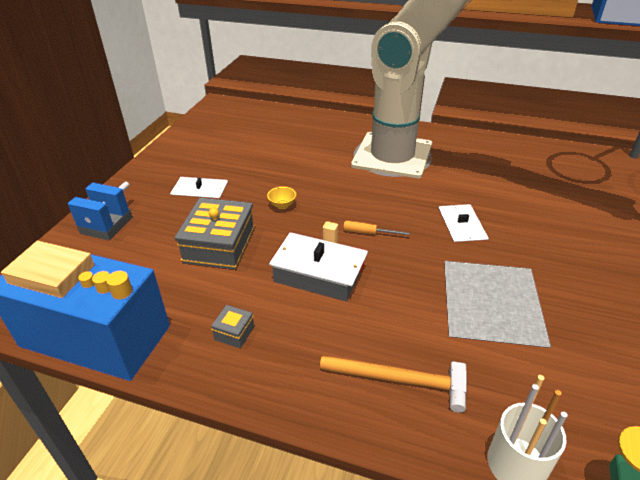

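The top view shows three cover plates: (312,226) on the tray, (204,330) and (470,314), both lying on the bench. The tray one looks largest, and it has the lug at (311,253) and red paint at (283,247). I'll confirm in a crop.

```bash
cat > h.py <<'E'
import numpy as np,cv2,pickle
from scipy.spatial.transform import Rotation as R
def px2w(f,u,v,z):
    K=f["camera_matrix"];Rm=f["R"];t=f["t"]
    d=Rm.T@np.linalg.inv(K)@np.array([u,v,1.]);c=-Rm.T@t
    return c+d*(z-c[2])/d[2]
def w2px(f,X):
    p=f["camera_matrix"]@(f["R"]@np.array(X)+f["t"]);return p[:2]/p[2]
def fish(f,X):
    c=f["R"]@np.array(X)+f["t"];r=np.hypot(c[0],c[1]);th=np.arctan2(r,c[2]);K=f["camera_matrix"]
    return np.array([K[0,2]+K[0,0]*th*c[0]/r,K[1,2]+K[1,1]*th*c[1]/r])
def fish2w(f,u,v,z):
    K=f["camera_matrix"];a=np.array([(u-K[0,2])/K[0,0],(v-K[1,2])/K[1,1]]);th=np.hypot(*a)
    d=np.array([*(np.sin(th)*a/th),np.cos(th)]);d=f["R"].T@d;c=-f["R"].T@f["t"]
    return c+d*(z-c[2])/d[2]
E
python3 - <<'E'
from h import *
f=pickle.load(open("top0.pkl","rb"));im=f["image"][:,:,::-1]
a=cv2.resize(im[190:270,260:370],None,fx=7,fy=7,interpolation=cv2.INTER_CUBIC)
cv2.imwrite("pics/crop1.png",a)
g=cv2.cvtColor(np.ascontiguousarray(im),cv2.COLOR_BGR2GRAY)
def rect(x0,y0,x1,y1,m,z):
    c,_=cv2.findContours(m[y0:y1,x0:x1].astype(np.uint8),0,2);c=max(c,key=cv2.contourArea)
    b=cv2.boxPoints(cv2.minAreaRect(c))+[x0,y0];w=np.array([px2w(f,*p,z) for p in b])
    e=np.diff(np.vstack([w,w[:1]]),axis=0);print(w.mean(0).round(4),np.linalg.norm(e,axis=1).round(3),np.degrees(np.arctan2(e[:,1],e[:,0])).round(1))
w=g>215
rect(265,190,365,255,w,.049);rect(170,290,240,370,w,.004);rect(430,285,510,340,w,.004)
s=(g>95)&(im.max(2).astype(int)-im.min(2)<25)
rect(120,180,225,290,s,.003)
E
```

```text
[ 0.554  -0.0505  0.049 ] [0.113 0.187 0.113 0.187] [ -2.4 -92.6 177.3  87.4]
[0.2724 0.2344 0.004 ] [0.083 0.138 0.083 0.138] [ -67.3 -156.8  112.6   23.4]
[ 0.328  -0.4751  0.004 ] [0.139 0.083 0.138 0.083] [ -79.5 -170.1  100.4   10.1]
[0.5227 0.3228 0.003 ] [0.191 0.221 0.19  0.221] [ -80.8 -170.4   99.1    9.9]
```

View pics/crop1.png

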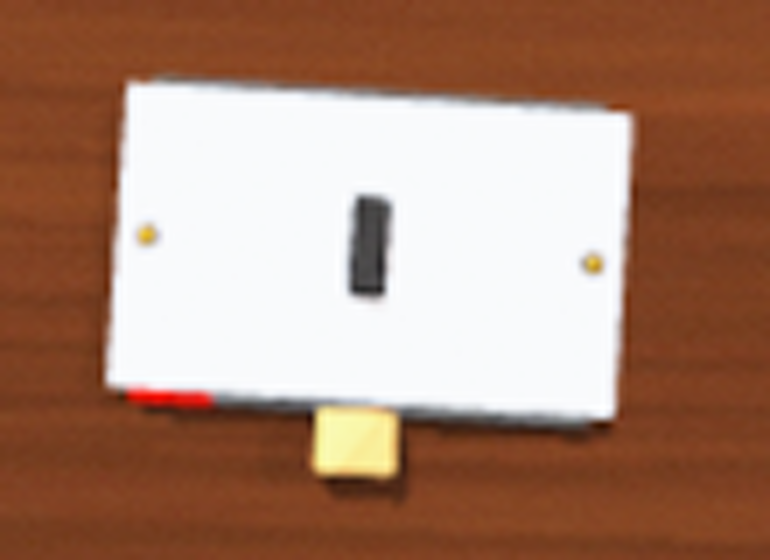

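The crop confirms it: the plate on the tray measures 113 x 187 mm, while the other two are 83 x 138 mm. Its knob is at (369,245) in the crop, with the lug and red paint on the near side. Cover centre is (0.554, -0.0505) at yaw -2.6°. The mat centre is (0.523, 0.323) at yaw 9.6°.

Emit:
play_rows(
  steps=[
    [0,0,0,0,0,-0.222,60],
    [-0.277,-0.416,0,0,0,0,60],
    [-0.277,-0.416,0,0,0,0,60],
    [-0.277,-0.416,0,0,0,0,60],
    [-0.277,-0.416,0,0,0,0,60],
    [-0.277,-0.416,0,0,0,0,60],
    [-0.277,-0.416,0,0,0,0,60],
    [-0.277,-0.416,0,0,0,0,60],
  ],
  force=40,
)

```text
time: 1.1
position: [0.3231, 0.3328, 0.4046]
ee_rot: [0.023, 1.0, -0.0, -0.0]
force: [0.9, -1.2, 0.4]
opening: 0.0513
grasp_force: 0.0
```

Emit:
play_rows(
  steps=[
    [-0.277,-0.416,0,0,0,0,60],
    [-0.277,-0.416,0,0,0,0,60],
    [-0.277,-0.416,0,0,0,0,60],
    [-0.277,-0.416,0,0,0,0,60],
    [-0.277,-0.416,0,0,0,0,60],
    [-0.277,-0.416,0.2,0,0,0,60],
    [-0.277,-0.416,0.2,0,0,0,60],
    [-0.277,-0.416,0.2,0,0,0,60],
  ],
)

```text
time: 2.1
position: [0.529, -0.0097, 0.3439]
ee_rot: [0.023, 1.0, 0.0, -0.0]
force: [0.6, 0.6, 0.2]
opening: 0.0513
grasp_force: 0.0
```

Emit:
play_rows(
  steps=[
    [-0.277,-0.416,0.2,0,0,0,60],
    [0,0,0,0,0,0,60],
    [0,0,0,0,0,0,60],
  ],
)

```text
time: 2.48
position: [0.5538, -0.0508, 0.3243]
ee_rot: [0.023, 1.0, 0.0, -0.001]
force: [-0.3, 0.8, 0.4]
opening: 0.0512
grasp_force: 0.0
```

```bash
cat >> h.py <<'E'
def go(s,pos,yd):  # shares to reach TCP pos with tool down, y at bearing yd deg
    q=R.from_quat(s["ee_rot"]);y=np.radians(yd)
    Y=np.array([np.cos(y),np.sin(y),0]);Z=np.array([0,0,-1.]);T=np.column_stack([np.cross(Y,Z),Y,Z])
    print("pos",s["position"].round(4),"ybear",np.degrees(np.arctan2(*q.as_matrix()[[1,0],1])).round(2),"z",q.as_matrix()[:,2].round(3),"t",s["time"],"open",s["opening"],"F",s["force"].round(1),s["grasp_force"])
    print("shift now-axes",(q.inv().apply(np.array(pos)-s["position"])*10).round(3),"turn",np.degrees((q.inv()*R.from_matrix(T)).as_rotvec()).round(2)/45,"shift target-axes",(T.T@(np.array(pos)-s["position"])*10).round(3))
E
python3 - <<'E'
from h import *
from plant import robot
f=robot.grab_frame("wrist");cv2.imwrite("pics/wrist1.png",f["image"][:,:,::-1]);pickle.dump(f,open("w1.pkl","wb"))
s=robot.sense();go(s,[.554,-.0505,.226],87.4);print(s["joint_pos"].round(2))
print(f["camera_matrix"])
print(fish(f,[.554,-.0505,.079]), [fish(f,np.array([.554,-.0505,.049])+R.from_euler('z',-2.6,degrees=True).apply([0,a,0])) for a in(.083,-.083)])
E
```

```text
pos [ 0.5538 -0.05    0.3247] ybear 87.42 z [-0.001  0.001 -1.   ] t 2.525 open 0.051053096077194195 F [-0.3  0.2  0.4] 0.0
shift now-axes [-0.003 -0.006  0.987] turn [ 0.00133333 -0.00088889  0.00044444] shift target-axes [-0.003 -0.005  0.987]
[ 0.01  0.6   0.05  1.86 -0.04  0.68  1.61]
[[371.64829954   0.         315.96510826]
 [  0.         371.64829954 238.43581318]
 [  0.           0.           1.        ]]
[316.37542228 255.55128106] [array([431.527346  , 240.08492016]), array([201.03964255, 240.18594449])]
```

View pics/wrist1.png

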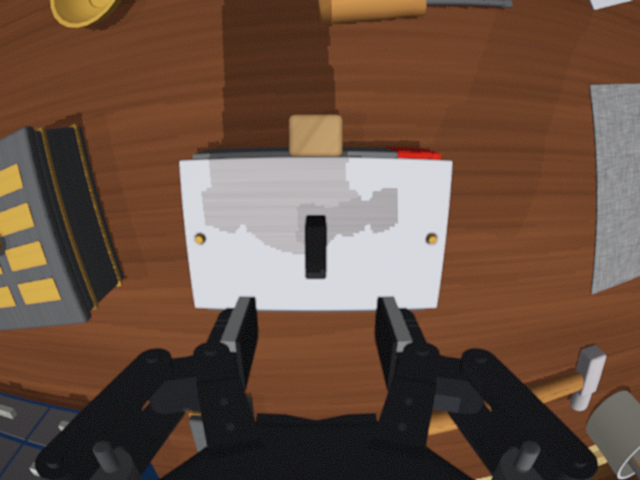

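The wrist view agrees with the estimate: pins at (200,239) and (432,239), predicted within 1 px. The knob is centred at column 316. Going down to grip.

Emit:
play_rows(
  steps=[
    [0,0,0.25,0,0,0,60],
    [0,0,0.25,0,0,0,60],
    [0,0,0.25,0,0,0,60],
    [0,0,0.15,0,0,0,60],
    [0,0,0.075,0,0,0,60],
    [0,0,0,0,0,0,15],
    [0,0,0,0,0,0,10],
    [0,0,0,0,0,0,5],
  ],
  force=50,
)

```text
time: 3.52
position: [0.5545, -0.0512, 0.2281]
ee_rot: [0.023, 1.0, 0.0, 0.001]
force: [-1.0, 0.5, 3.4]
opening: 0.0132
grasp_force: 49.3
```

Emit:
play_rows(
  steps=[
    [0,0,0,0,0,0,0],
    [0,0,0,0,0,0,0],
    [0,0,0,0,0,0,0],
  ],
)

```text
time: 3.9
position: [0.5545, -0.0512, 0.2281]
ee_rot: [0.023, 1.0, 0.0, 0.001]
force: [-0.8, 1.3, 6.1]
opening: 0.0132
grasp_force: 49.7
```

Emit:
play_rows(
  steps=[
    [0,0,-0.05,0,0,0,0],
    [0,0,-0.1,0,0,0,0],
    [0,0,-0.15,0,0,0,0],
    [0,0,-0.2,0,0,0,0],
    [0,0,-0.2,0,0,0,0],
    [0,0,-0.2,0,0,0,0],
    [0,0,-0.1,0,0,0,0],
    [0,0,0,0,0,0,0],
  ],
)

```text
time: 4.9
position: [0.5543, -0.0513, 0.3281]
ee_rot: [0.023, 1.0, -0.0, 0.001]
force: [0.1, -0.3, -0.8]
opening: 0.0129
grasp_force: 48.7
```

```bash
python3 - <<'E'
from h import *
from plant import robot
f=robot.grab_frame("scene");cv2.imwrite("pics/s2.png",f["image"][150:350,200:560,::-1].repeat(2,0).repeat(2,1))
s=robot.sense();go(s,[.5227,.3228,.29],9.6);go(s,[.5227,.3228,.29],87.4)
E
```

```text
pos [ 0.554  -0.0512  0.3273] ybear 87.34 z [ 0.  0. -1.] t 4.95 open 0.012810405378747015 F [ 0.5  0.7 -2. ] 48.740814328193665
shift now-axes [0.486 3.721 0.373] turn [2.22222222e-04 0.00000000e+00 1.72755556e+00] shift target-axes [3.74  0.315 0.373]
pos [ 0.554  -0.0512  0.3273] ybear 87.34 z [ 0.  0. -1.] t 4.95 open 0.012810405378747015 F [ 0.5  0.7 -2. ] 48.740814328193665
shift now-axes [0.486 3.721 0.373] turn [ 0.          0.00022222 -0.00133333] shift target-axes [0.482 3.722 0.373]
```

View pics/s2.png

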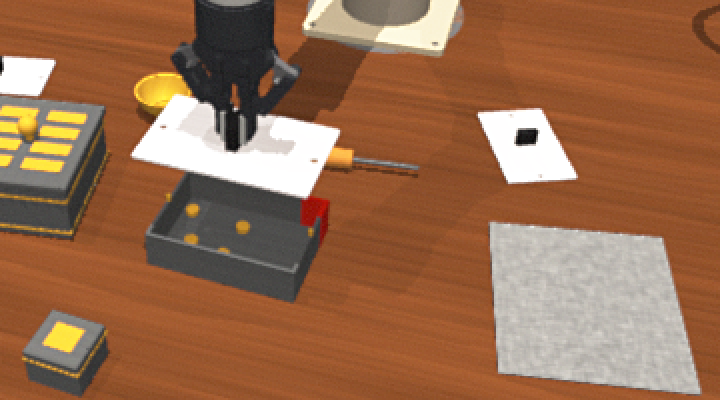

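The cover is held clear at crop (235,140), and the tray with its studs is undisturbed. Carrying it to the mat, then turning it so its long side lies along the mat's 220 mm.

Emit:
play_rows(
  steps=[
    [0.02,0.15,0,0,0,0,0],
    [0.04,0.31,0,0,0,0,0],
    [0.053,0.4,0,0,0,0,0],
    [0.053,0.41,0,0,0,0,0],
    [0.053,0.41,0,0,0,0,0],
    [0.053,0.41,0,0,0,0,0],
    [0.053,0.41,0,0,0,0,0],
    [0.053,0.41,0,0,0,0,0],
  ],
)

```text
time: 5.95
position: [0.5287, 0.2437, 0.3263]
ee_rot: [0.023, 1.0, -0.0, -0.001]
force: [-0.6, 0.5, -2.6]
opening: 0.0127
grasp_force: 48.9
```

Emit:
play_rows(
  steps=[
    [0.053,0.41,0,0,0,0,0],
    [0.035,0.25,0,0,0,0,0],
    [0.02,0.15,0,0,0,0,0],
    [0,0,0,0,0,0.1,0],
    [0,0,0,0,0,0.2,0],
    [0,0,0,0,0,0.2,0],
    [0,0,0,0,0,0.2,0],
    [0,0,0,0,0,0.2,0],
  ],
)

```text
time: 6.95
position: [0.5226, 0.3222, 0.3266]
ee_rot: [0.371, 0.929, -0.001, -0.0]
force: [-0.1, -1.1, -1.2]
opening: 0.0129
grasp_force: 48.9
```

Emit:
play_rows(
  steps=[
    [0,0,0,0,0,0.2,0],
    [0,0,0,0,0,0.2,0],
    [0,0,0,0,0,0.2,0],
    [0,0,0,0,0,0.15,0],
    [0,0,0,0,0,0.08,0],
    [0,0,0,0,0,0,0],
    [0,0,0,0,0,0,0],
  ],
)

```text
time: 7.82
position: [0.5227, 0.3225, 0.327]
ee_rot: [0.646, 0.763, -0.0, -0.0]
force: [0.7, 0.2, -2.3]
opening: 0.013
grasp_force: 48.9
```

```bash
python3 - <<'E'
from h import *
from plant import robot
s=robot.sense();go(s,[.5227,.3228,.187],9.6);print(s["joint_pos"].round(2))
E
```

```text
pos [0.5227 0.3225 0.327 ] ybear 9.53 z [-0.001 -0.    -1.   ] t 7.825 open 0.013023144771551285 F [ 0.7  0.2 -2.3] 48.917604088783264
shift now-axes [3.0e-03 1.0e-03 1.4e+00] turn [-0.00066667  0.00022222 -0.00155556] shift target-axes [0.003 0.    1.4  ]
[-0.89  0.72  0.48  1.71 -0.43  0.83 -0.05]
```

Emit:
play_rows(
  steps=[
    [0,0,0.15,0,0,0,0],
    [0,0,0.3,0,0,0,0],
    [0,0,0.35,0,0,0,0],
    [0,0,0.3,0,0,0,0],
    [0,0,0.15,0,0,0,0],
    [0,0,0.08,0,0,0,0],
    [0,0,0.03,0,0,0,0],
    [0,0,0,0,0,0,0],
  ],
)

```text
time: 8.82
position: [0.5232, 0.3228, 0.1918]
ee_rot: [0.646, 0.763, 0.001, 0.0]
force: [0.6, -0.3, -2.5]
opening: 0.0131
grasp_force: 48.8
```

Emit:
play_rows(
  steps=[
    [0,0,0.02,0,0,0,0],
    [0,0,0.02,0,0,0,0],
    [0,0,0,0,0,0,0],
  ],
)

```text
time: 9.2
position: [0.5228, 0.3227, 0.1872]
ee_rot: [0.646, 0.763, 0.0, -0.0]
force: [0.1, 0.4, -1.4]
opening: 0.0131
grasp_force: 48.8
```

Emit:
play_rows(
  steps=[
    [0,0,0.008,0,0,0,0],
    [0,0,0.008,0,0,0,0],
    [0,0,0,0,0,0,0],
  ],
)

```text
time: 9.57
position: [0.5229, 0.3226, 0.1861]
ee_rot: [0.646, 0.763, 0.0, -0.0]
force: [-1.7, 0.8, 3.9]
opening: 0.0131
grasp_force: 49.8
```

Contact felt (+4 N). Releasing and rising.

Emit:
play_rows(
  steps=[
    [0,0,0,0,0,0,20],
    [0,0,0,0,0,0,35],
    [0,0,0,0,0,0,50],
    [0,0,0,0,0,0,60],
    [0,0,-0.1,0,0,0,60],
    [0,0,-0.25,0,0,0,60],
    [0,0,-0.4,0,0,0,60],
    [0,0,-0.5,0,0,0,60],
  ],
)

```text
time: 10.58
position: [0.5225, 0.3225, 0.3118]
ee_rot: [0.646, 0.763, -0.001, -0.0]
force: [0.5, 0.9, -0.0]
opening: 0.0513
grasp_force: 0.0
```

Emit:
play_rows(
  steps=[
    [0,0,-0.25,0,0,0,60],
    [0,0,0,0,0,-0.2,60],
    [0,0,0,0,0,-0.22,60],
    [0,0,0,0,0,-0.22,60],
    [0,0,0,0,0,-0.22,60],
    [0,0,0,0,0,-0.22,60],
    [0,0,0,0,0,-0.22,60],
    [0,0,0,0,0,-0.22,60],
  ],
)

```text
time: 11.58
position: [0.5229, 0.3224, 0.3364]
ee_rot: [0.103, 0.995, 0.0, 0.0]
force: [0.6, -0.1, -0.0]
opening: 0.0513
grasp_force: 0.0
```

Emit:
play_rows(
  steps=[
    [0,0,0,0,0,-0.21,60],
    [0,0,0,0,0,0,60],
  ],
)

```text
time: 11.82
position: [0.523, 0.3222, 0.3363]
ee_rot: [0.024, 1.0, 0.0, 0.0]
force: [-0.5, 0.2, -0.4]
opening: 0.0512
grasp_force: 0.0
```

```bash
python3 - <<'E'
from h import *
from plant import robot
f=robot.grab_frame("top");pickle.dump(f,open("top1.pkl","wb"))
cv2.imwrite("pics/t3.png",f["image"][170:310,110:370,::-1].repeat(3,0).repeat(3,1))
s=robot.sense()
l=np.array([.554,-.0505,0])+R.from_euler('z',-2.6,degrees=True).apply([-.072,0,0]);print(l)
go(s,[l[0],l[1],.222],87.4)
E
```

```text
[ 0.48207412 -0.04723386  0.        ]
pos [0.523  0.3223 0.3361] ybear 87.13 z [ 0.  0. -1.] t 11.875 open 0.0512790972644359 F [-0.2  0.6  0.7] 0.0
shift now-axes [ 0.224 -3.711  1.14 ] turn [ 0.00044444  0.00044444 -0.006     ] shift target-axes [ 0.241 -3.71   1.141]
```

View pics/t3.png

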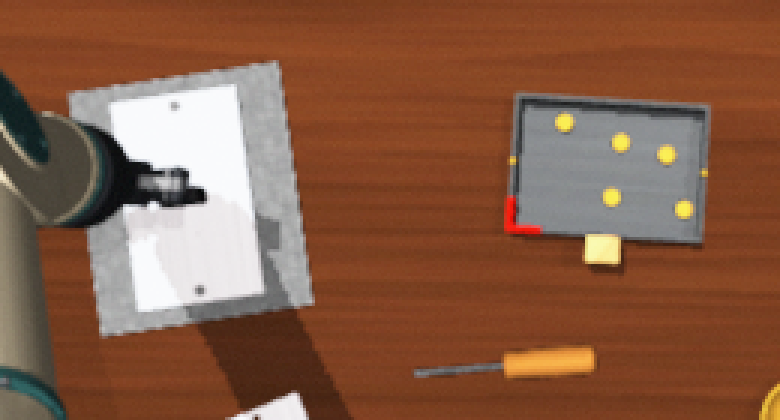

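The cover lies flat, centred on the mat: cover centre at crop (186,198), mat centre at about (191,198). The five studs are spread over the tray floor, and the lug is at crop (602,249). Moving above the lug.

Emit:
play_rows(
  steps=[
    [0.02,-0.2,0,0,0,-0.006,60],
    [0.03,-0.4,0,0,0,0,60],
    [0.03,-0.45,0,0,0,0,60],
    [0.03,-0.45,0,0,0,0,60],
    [0.03,-0.45,0,0,0,0,60],
    [0.03,-0.45,0,0,0,0,60],
    [0.03,-0.45,0,0,0,0,60],
    [0.03,-0.45,0.1,0,0,0,60],
  ],
)

```text
time: 12.88
position: [0.4851, -0.0087, 0.3262]
ee_rot: [0.022, 1.0, -0.0, 0.001]
force: [1.0, -0.2, -1.4]
opening: 0.051
grasp_force: 0.0
```

Emit:
play_rows(
  steps=[
    [0.01,-0.3,0.15,0,0,0,60],
    [0,-0.11,0.15,0,0,0,60],
    [0,0,0,0,0,0,60],
    [0,0,0,0,0,0,60],
  ],
)

```text
time: 13.38
position: [0.4835, -0.0457, 0.2957]
ee_rot: [0.02, 1.0, 0.0, 0.0]
force: [-0.2, 0.6, 0.2]
opening: 0.0514
grasp_force: 0.0
```

```bash
python3 - <<'E'
from h import *
from plant import robot
f=robot.grab_frame("wrist");cv2.imwrite("pics/w4.png",f["image"][:,:,::-1])
pickle.dump(f,open("w4.pkl","wb"))
s=robot.sense()
c=np.array([.554,-.0505,0]);q=R.from_euler('z',-2.6,degrees=True)
for p in ([-.072,0,.085],[0,.083,.053],[0,-.083,.053]): print(p,fish(f,c+q.apply(p)).round(1))
go(s,[.4821,-.0472,.222],87.4)
E
```

```text
[-0.072, 0, 0.085] [312.9 275.3]
[0, 0.083, 0.053] [428.9 347.7]
[0, -0.083, 0.053] [197.4 346.3]
pos [ 0.4836 -0.0456  0.2959] ybear 87.73 z [ 0.001  0.001 -1.   ] t 13.425 open 0.05125224295031709 F [ 1.  -0.1  0.5] 0.0
shift now-axes [ 0.015 -0.017  0.739] turn [0.00088889 0.00066667 0.00733333] shift target-axes [ 0.015 -0.017  0.739]
```

View pics/w4.png

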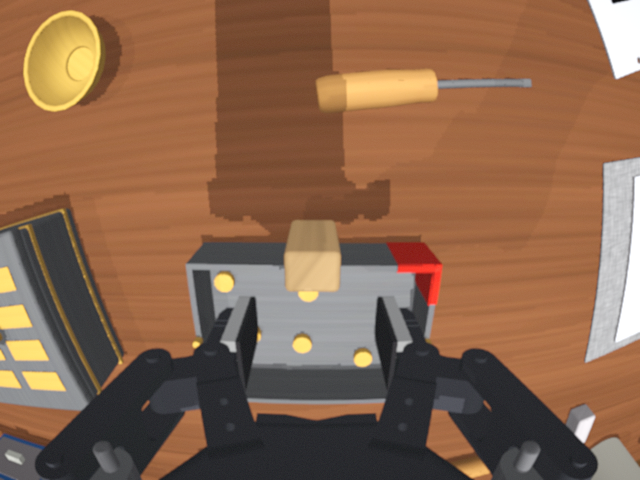

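The lug top centre is at (312,272), predicted (313,275), which is close enough. Descending and gripping.

Emit:
play_rows(
  steps=[
    [0.015,-0.017,0.15,0,0,0.007,60],
    [0,0,0.2,0,0,0,60],
    [0,0,0.2,0,0,0,60],
    [0,0,0.13,0,0,0,60],
    [0,0,0.06,0,0,0,60],
    [0,0,0,0,0,0,40],
    [0,0,0,0,0,0,30],
    [0,0,0,0,0,0,20],
  ],
  force=55,
)

```text
time: 14.42
position: [0.4818, -0.0485, 0.222]
ee_rot: [0.023, 1.0, 0.0, 0.0]
force: [-0.7, 0.8, 0.5]
opening: 0.0297
grasp_force: 54.6
```

Emit:
play_rows(
  steps=[
    [0,0,0,0,0,0,0],
    [0,0,0,0,0,0,0],
    [0,0,0,0,0,0,0],
  ],
)

```text
time: 14.8
position: [0.4818, -0.0485, 0.222]
ee_rot: [0.023, 1.0, 0.0, 0.0]
force: [-1.4, 1.4, 5.9]
opening: 0.0295
grasp_force: 55.2
```

Emit:
play_rows(
  steps=[
    [0,0,-0.05,0,0,0,0],
    [0,0,-0.1,0,0,0,0],
    [0,0,-0.15,0,0,0,0],
    [0,0,-0.2,0,0,0,0],
    [0,0,-0.2,0,0,0,0],
    [0,0,-0.15,0,0,0,0],
    [-0.15,0,-0.1,0,0,0,0],
    [-0.1,0,-0.05,0,0,0,0],
  ],
  force=60,
)

```text
time: 15.8
position: [0.5074, -0.05, 0.323]
ee_rot: [0.024, 1.0, -0.0, 0.001]
force: [-0.3, 0.1, -4.1]
opening: 0.0291
grasp_force: 59.4
```

Emit:
play_rows(
  steps=[
    [-0.1,0,0,0,0,0,0],
    [-0.05,0,0,0,0,0,0],
    [0,0,0,0,0,0,0],
    [0.03,0.03,0,0.024,-0.024,0,0],
    [0.057,0.057,0.002,0.047,-0.047,0,0],
    [0.057,0.057,0.002,0.047,-0.047,0,0],
  ],
)

```text
time: 16.55
position: [0.5071, -0.0352, 0.3202]
ee_rot: [0.024, 0.998, -0.048, 0.045]
force: [0.5, -0.2, -3.9]
opening: 0.0292
grasp_force: 59.7
```

```bash
cat > st.py <<'E'
from h import *
from plant import robot
s=robot.sense();M=R.from_quat(s["ee_rot"]).as_matrix()
print(s["time"],s["position"].round(4),"G",(s["position"]+.155*M[:,2]).round(4),"tilt",np.degrees(np.arccos(-M[2,2])).round(2),M[:,2].round(3),s["joint_pos"].round(2),s["opening"],s["grasp_force"],s["ft_torque"].round(2))
E
python3 st.py
```

```text
16.55 [ 0.5071 -0.0352  0.3202] G [ 0.5208 -0.0504  0.1665] tilt 7.58 [ 0.088 -0.098 -0.991] [-0.14  0.54  0.17  2.04  0.03  0.48  1.5 ] 0.029248435993040202 59.65819716453552 [0.21 0.36 0.01]
```

Joint 6 is nearing its lower limit (0.48, limit 0.23), so I'll move outwards a little before tilting further.

Emit:
play_rows(
  steps=[
    [-0.066,0.003,0.006,0,0,0,0],
    [-0.13,0.007,0.011,0,0,0,0],
    [-0.175,0.009,0.015,0,0,0,0],
    [-0.2,0.01,0.017,0,0,0,0],
    [-0.2,0.01,0.017,0,0,0,0],
    [-0.165,0.009,0.014,0,0,0,0],
    [-0.11,0.006,0.01,0,0,0,0],
    [-0.055,0.003,0.005,0,0,0,0],
  ],
)

```text
time: 17.55
position: [0.6195, -0.0359, 0.3203]
ee_rot: [0.024, 0.998, -0.047, 0.045]
force: [-0.8, 0.1, -3.2]
opening: 0.0295
grasp_force: 59.9
```

Emit:
play_rows(
  steps=[
    [0,0,0,0,0,0,0],
    [0.03,0.03,0,0.024,-0.024,0,0],
    [0.057,0.057,0.002,0.047,-0.047,0,0],
    [0.057,0.057,0.002,0.047,-0.047,0,0],
    [0.057,0.057,0.002,0.047,-0.047,0,0],
  ],
)

```text
time: 18.18
position: [0.5991, -0.0143, 0.3145]
ee_rot: [0.023, 0.987, -0.114, 0.109]
force: [0.8, -0.3, -3.7]
opening: 0.029
grasp_force: 59.9
```

```bash
python3 st.py
```

```text
18.175 [ 0.5991 -0.0143  0.3145] G [ 0.6315 -0.0499  0.1672] tilt 18.09 [ 0.209 -0.229 -0.951] [-0.3   0.66  0.32  1.87  0.12  0.45  1.36] 0.02900408759775909 59.91479158401489 [ 0.46  0.62 -0.05]
```

Emit:
play_rows(
  steps=[
    [0.057,0.057,0.002,0.047,-0.047,0,0],
    [0.057,0.057,0.002,0.047,-0.047,0,0],
    [0,0,0,0,0,0,0],
  ],
)

```text
time: 18.55
position: [0.5887, -0.0019, 0.3082]
ee_rot: [0.021, 0.978, -0.15, 0.143]
force: [0.1, -0.6, -3.8]
opening: 0.0294
grasp_force: 60.0
```

```bash
python3 st.py
```

```text
18.55 [ 0.5887 -0.0019  0.3082] G [ 0.631  -0.0484  0.1665] tilt 23.91 [ 0.273 -0.3   -0.914] [-0.44  0.68  0.45  1.93  0.17  0.34  1.26] 0.029374227465686926 60.03653347492218 [0.59 0.71 0.03]
```

Emit:
play_rows(
  steps=[
    [-0.06,0.005,0.016,0,0,0,0],
    [-0.14,0.013,0.041,0,0,0,0],
    [-0.17,0.015,0.05,0,0,0,0],
    [-0.14,0.013,0.041,0,0,0,0],
    [-0.06,0.005,0.016,0,0,0,0],
    [0.057,0.057,0.002,0.047,-0.047,0,0],
    [0.057,0.057,0.002,0.047,-0.047,0,0],
    [0,0,0,0,0,0,0],
  ],
)

```text
time: 19.55
position: [0.6392, 0.0076, 0.3005]
ee_rot: [0.022, 0.966, -0.187, 0.177]
force: [-0.0, 0.2, -3.2]
opening: 0.0295
grasp_force: 60.4
```

Emit:
play_rows(
  steps=[
    [0,0,0,0,0,0,0],
    [0,0,0,0,0,0,0],
    [0,0,0,0,0,0,0],
    [0,0,0,0,0,0,0],
  ],
)

```text
time: 20.05
position: [0.6398, 0.0063, 0.3014]
ee_rot: [0.023, 0.966, -0.187, 0.178]
force: [0.7, -0.5, -2.7]
opening: 0.0293
grasp_force: 60.4
```

```bash
python3 st.py; python3 - <<'E'
from h import *
from plant import robot
a=robot.grab_frame("top")["image"][170:300,230:400,::-1];b=robot.grab_frame("wrist")["image"][200:460,120:500,::-1]
a=cv2.resize(a,(340,260),interpolation=2)
cv2.imwrite("pics/f5.png",np.hstack([a,b]))
E
```

```text
20.05 [0.6398 0.0063 0.3014] G [ 0.6919 -0.051   0.1671] tilt 29.97 [ 0.336 -0.37  -0.866] [-0.5   0.77  0.54  1.83  0.2   0.32  1.19] 0.029322799505019634 60.437175035476685 [0.68 0.78 0.01]
```

View pics/f5.png

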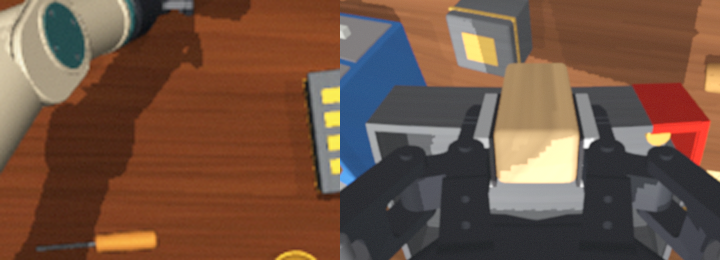

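The wrist view shows the tray held with at least one stud at the red corner (658,138); the top crop missed the tray. I'll check the scene and top views.

```bash
python3 - <<'E'
from h import *
from plant import robot
f=robot.grab_frame("scene");g=robot.grab_frame("top")
def c(f,X,w=130,h=160,k=3):
    u,v=w2px(f,X).astype(int);u=max(u,w//2);return cv2.resize(np.ascontiguousarray(f["image"][v-h//2:v+h//2,u-w//2:u+w//2,::-1]),None,fx=k,fy=k,interpolation=cv2.INTER_CUBIC)
X=[.74,-.02,.14]
cv2.imwrite("pics/f6.png",np.hstack([c(f,X),c(g,X)]))
E
```

```text
(no output)
```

View pics/f6.png

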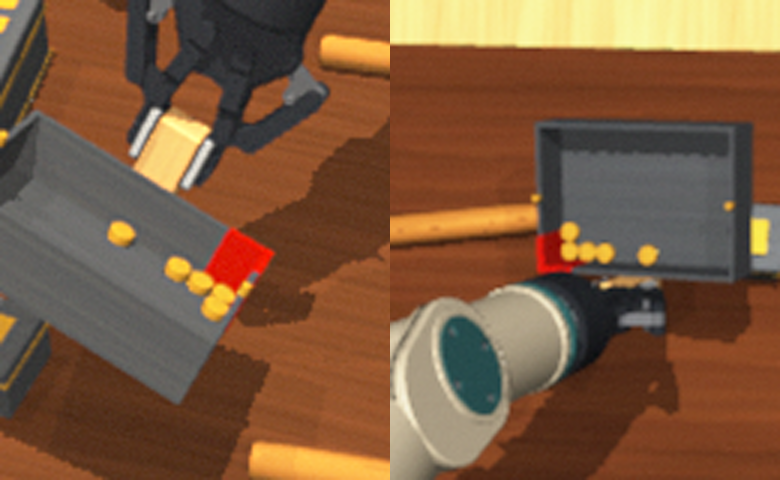

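The lug-side wall has four studs bunched at the red corner and one, at (648,255), lagging. I'll let it run on and track the studs by colour instead of pictures.

Emit:
play_rows(
  steps=[
    [0,0,0,0,0,0,0],
    [0,0,0,0,0,0,0],
    [0,0,0,0,0,0,0],
    [0,0,0,0,0,0,0],
  ],
)

```text
time: 20.75
position: [0.6397, 0.0066, 0.3013]
ee_rot: [0.023, 0.966, -0.187, 0.178]
force: [0.3, 0.3, -3.3]
opening: 0.0294
grasp_force: 60.4
```

```bash
cat > studs.py <<'E'
from h import *
from plant import robot
s=robot.sense();q=R.from_quat(s["ee_rot"]);g=robot.grab_frame("top")
# tray frame: x=-tool x,y=tool y,z=-tool z; lug gripped with TCP at (-.072,0,.222)
T=q*R.from_matrix(np.diag([-1.,1,-1]));o=s["position"]-T.apply([-.072,0.001,.222])
c=-g["R"].T@g["t"];K=g["camera_matrix"]
hsv=cv2.cvtColor(g["image"],cv2.COLOR_RGB2HSV)
m=cv2.inRange(hsv,(18,120,150),(32,255,255))
# warp tray plane z=.012 to a 1 px/mm map
P=[[-.056,.081],[.056,.081],[.056,-.081],[-.056,-.081]]
src=np.float32([w2px(g,o+T.apply([*p,.012])) for p in P])
dst=np.float32([[(.081-p[1])*4000,(.056-p[0])*4000] for p in P])
W=cv2.warpPerspective(g["image"],cv2.getPerspectiveTransform(src,dst),(648,448))
cv2.imwrite("pics/warp_%d.png"%(s["time"]*1000),W[:,:,::-1])
mm=cv2.inRange(cv2.cvtColor(W,cv2.COLOR_RGB2HSV),(18,120,150),(32,255,255))
n,_,st,ce=cv2.connectedComponentsWithStats(mm)
print("origin",o.round(3))
for i in range(1,n):
    if st[i,4]>300: print("area studs",round(st[i,4]/3217,2),"from +y wall mm %.0f, from -x wall mm %.0f"%(ce[i,0]/4,112-ce[i,1]/4),"span",st[i,2]/4,st[i,3]/4)
E
python3 studs.py; python3 st.py
```

```text
origin [ 0.782 -0.075  0.135]
area studs 0.18 from +y wall mm 148, from -x wall mm 52 span 7.5 7.0
area studs 5.34 from +y wall mm 28, from -x wall mm 12 span 64.5 32.5
20.8 [0.6398 0.0066 0.3013] G [ 0.6919 -0.0507  0.167 ] tilt 29.97 [ 0.336 -0.37  -0.866] [-0.5   0.77  0.54  1.83  0.2   0.32  1.19] 0.02955536524969643 60.41840672492981 [ 0.72  0.87 -0.05]
```

All five are now together along the wall at the corner, four in a row plus one (span 64 mm). To pack them tighter I'll lean the tray briefly towards its +y wall only, then back.

```bash
cat > tilt.py <<'E'
import sys
from h import *
from plant import robot
dx,dy,ang,n=map(float,sys.argv[1:5])
s=robot.sense();q=R.from_quat(s["ee_rot"])
d=np.array([dx,dy,0]);d/=np.linalg.norm(d)
T0=R.from_euler('z',-2.6,degrees=True)
T=T0*R.from_rotvec(np.radians(ang)*np.cross([0,0,1],d))*R.from_matrix(np.diag([-1.,1,-1]))
rv=(q.inv()*T).as_rotvec()/n
D=R.from_rotvec(rv);G=np.array([.692,-.051,.167])
sh=np.array([0,0,.155])-D.apply([0,0,.155])
print("row:",(sh*10).round(3),(np.degrees(rv)/45).round(3),"deg/row",np.degrees(np.linalg.norm(rv)).round(2),"G err tool shares",(q.inv().apply(G-s["position"]-.155*q.apply([0,0,1]))*10).round(3))
E
python3 tilt.py .2 .98 28 8
```

```text
row: [-0.087  0.021  0.003] [ 0.017  0.072 -0.017] deg/row 3.41 G err tool shares [-0.001 -0.003  0.002]
```

Emit:
play_rows(
  steps=[
    [-0.087,0.021,0.003,0.017,0.072,-0.017,0],
    [-0.087,0.021,0.003,0.017,0.072,-0.017,0],
    [-0.087,0.021,0.003,0.017,0.072,-0.017,0],
    [-0.087,0.021,0.003,0.017,0.072,-0.017,0],
    [-0.087,0.021,0.003,0.017,0.072,-0.017,0],
    [-0.087,0.021,0.003,0.017,0.072,-0.017,0],
    [-0.087,0.021,0.003,0.017,0.072,-0.017,0],
    [-0.087,0.021,0.003,0.017,0.072,-0.017,0],
  ],
)

```text
time: 21.8
position: [0.71, 0.0201, 0.3033]
ee_rot: [0.023, 0.97, -0.237, -0.054]
force: [0.9, 0.4, -4.1]
opening: 0.0293
grasp_force: 60.5
```

Emit:
play_rows(
  steps=[
    [0,0,0,0,0,0,0],
    [0,0,0,0,0,0,0],
    [0,0,0,0,0,0,0],
  ],
)

```text
time: 22.18
position: [0.7091, 0.0199, 0.3037]
ee_rot: [0.023, 0.97, -0.237, -0.054]
force: [-1.0, 1.2, -3.5]
opening: 0.0294
grasp_force: 60.4
```

```bash
python3 studs.py; python3 st.py; python3 tilt.py -.707 .707 30 8
```

```text
origin [ 0.755 -0.088  0.102]
area studs 0.24 from +y wall mm 143, from -x wall mm 72 span 8.5 7.75
22.225 [0.7091 0.0199 0.3037] G [ 0.6913 -0.051   0.1671] tilt 28.14 [-0.115 -0.457 -0.882] [-0.38  0.92  0.42  1.35  0.14  1.09  1.36] 0.029269547651996575 60.425915122032166 [ 0.86 -0.04 -0.02]
row: [ 0.088 -0.02   0.003] [-0.017 -0.072  0.017] deg/row 3.42 G err tool shares [-0.007  0.    -0.   ]
```

Emit:
play_rows(
  steps=[
    [0.088,-0.02,0.003,-0.017,-0.072,0.017,0],
    [0.088,-0.02,0.003,-0.017,-0.072,0.017,0],
    [0.088,-0.02,0.003,-0.017,-0.072,0.017,0],
    [0.088,-0.02,0.003,-0.017,-0.072,0.017,0],
    [0.088,-0.02,0.003,-0.017,-0.072,0.017,0],
    [0.088,-0.02,0.003,-0.017,-0.072,0.017,0],
    [0.088,-0.02,0.003,-0.017,-0.072,0.017,0],
    [0.088,-0.02,0.003,-0.017,-0.072,0.017,0],
  ],
)

```text
time: 23.22
position: [0.6385, 0.0061, 0.3011]
ee_rot: [0.023, 0.966, -0.187, 0.179]
force: [0.1, -0.3, -3.5]
opening: 0.029
grasp_force: 60.4
```

Emit:
play_rows(
  steps=[
    [0,0,0,0,0,0,0],
    [0,0,0,0,0,0,0],
    [0,0,0,0,0,0,0],
    [0,0,0,0,0,0,0],
    [0,0,0,0,0,0,0],
    [0,0,0,0,0,0,0],
  ],
)

```text
time: 23.98
position: [0.6393, 0.0062, 0.3006]
ee_rot: [0.023, 0.966, -0.187, 0.178]
force: [0.0, 0.4, -2.6]
opening: 0.0291
grasp_force: 60.5
```

```bash
python3 studs.py; python3 st.py
```

```text
origin [ 0.781 -0.075  0.134]
area studs 0.19 from +y wall mm 148, from -x wall mm 51 span 7.5 7.0
area studs 5.34 from +y wall mm 28, from -x wall mm 12 span 64.5 32.75
24.025 [0.6393 0.0062 0.3007] G [ 0.6914 -0.0511  0.1664] tilt 29.97 [ 0.336 -0.37  -0.866] [-0.5   0.77  0.54  1.83  0.21  0.32  1.18] 0.029247536048999722 60.4407012462616 [0.63 0.8  0.  ]
```

```bash
python3 - <<'E'
from h import *
from plant import robot
f=robot.grab_frame("scene")["image"];g=robot.grab_frame("top")
u,v=w2px(g,[.74,-.02,.14]).astype(int)
a=cv2.resize(np.ascontiguousarray(g["image"][v-50:v+50,u-60:u+40]),(300,300),interpolation=2)
b=cv2.resize(f[120:480,180:600],(490,300) if 0 else (420,360))
cv2.imwrite("pics/f7.png",np.hstack([b,np.vstack([a,np.zeros((60,300,3),np.uint8)])])[:,:,::-1])
E
```

```text
(no output)
```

View pics/f7.png

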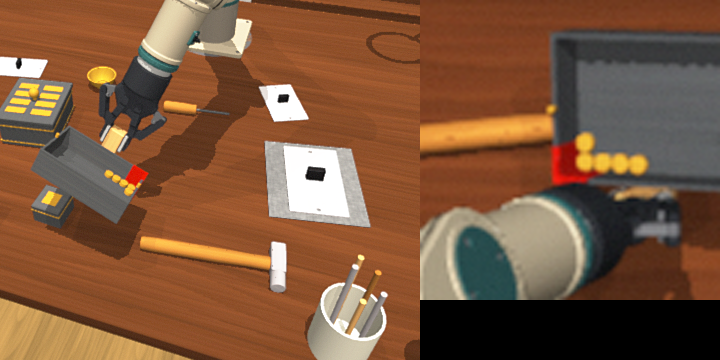

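All five studs are touching each other in the red corner (right view, 585–640, 140–165). The cover is flat in the middle of the mat at (316,175), and the bystanders haven't moved. Handing in.

```bash
python3 -c "
from plant import robot
print(robot.close_job())"
```

```text
the job is handed in; nothing more can be done
None
```

I handed the job in at about 24 s: the cover lies flat in the middle of the mat, and the tray is held still with its base centre about 13 cm up, tilted 30°, all five studs touching in the red corner (four along the lug-side wall plus one).

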